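Load reagent vials into the sequencer tray in reverse order

TASK

Move the four reagent vials from the bench rack into the white cartridge tray in reverse order, counted from the black end block that each has: the vial next to the rack's black end goes into the tray pocket farthest from the tray's black end, and so on, until the one farthest from the rack's black end stands next to the tray's. Keep the vials upright all the way, leave each standing in its own pocket, and leave the tip box, the beaker and the buffer bottle where they are.

Things in the scene. Friction and masses are not known exactly. Their poses are not given: they have to be found in the camera images.
- vial_red: loose amber glass reagent vial with a red screw cap, round and upright, 80 mm tall: glass 28 mm diameter up to 48 mm, narrow neck, cap 30 mm diameter from 56 to 80 mm height (take it by the cap from above); about 60 g. Origin at the centre of its underside, z up its axis. At the start it stands in the red holder of the rack, up to 3 mm off centre, its underside 10 mm above the bench
- vial_blue: loose amber glass reagent vial with a blue screw cap, round and upright, 80 mm tall: glass 28 mm diameter up to 48 mm, narrow neck, cap 30 mm diameter from 56 to 80 mm height (take it by the cap from above); about 60 g. Origin at the centre of its underside, z up its axis. At the start it stands in the blue holder of the rack, up to 3 mm off centre, its underside 10 mm above the bench
- vial_yellow: loose amber glass reagent vial with a yellow screw cap, round and upright, 80 mm tall: glass 28 mm diameter up to 48 mm, narrow neck, cap 30 mm diameter from 56 to 80 mm height (take it by the cap from above); about 60 g. Origin at the centre of its underside, z up its axis. At the start it stands in the yellow holder of the rack, up to 3 mm off centre, its underside 10 mm above the bench
- vial_green: loose amber glass reagent vial with a green screw cap, round and upright, 80 mm tall: glass 28 mm diameter up to 48 mm, narrow neck, cap 30 mm diameter from 56 to 80 mm height (take it by the cap from above); about 60 g. Origin at the centre of its underside, z up its axis. At the start it stands in the green holder of the rack, up to 3 mm off centre, its underside 10 mm above the bench
- holder_red: red open square holder fixed on the bench rack, 46 x 46 mm outside, 4 mm walls and floor, 24 mm high. Origin at the centre of its underside (6 mm above the bench), axes parallel to the rack's. It never moves; the vial of the same colour starts in it. The holders' order along the rack is shuffled
- holder_blue: blue open square holder fixed on the bench rack, 46 x 46 mm outside, 4 mm walls and floor, 24 mm high. Origin at the centre of its underside (6 mm above the bench), axes parallel to the rack's. It never moves; the vial of the same colour starts in it. The holders' order along the rack is shuffled
- holder_yellow: yellow open square holder fixed on the bench rack, 46 x 46 mm outside, 4 mm walls and floor, 24 mm high. Origin at the centre of its underside (6 mm above the bench), axes parallel to the rack's. It never moves; the vial of the same colour starts in it. The holders' order along the rack is shuffled
- holder_green: green open square holder fixed on the bench rack, 46 x 46 mm outside, 4 mm walls and floor, 24 mm high. Origin at the centre of its underside (6 mm above the bench), axes parallel to the rack's. It never moves; the vial of the same colour starts in it. The holders' order along the rack is shuffled
- rack: bench rack, fixed: aluminium base plate 74 x 206 x 6 mm carrying the four holders in one row along its y axis, centred at y = +75, +25, -25, -75 mm, x = 0. Black end block, 60 x 26 mm and 34 mm high, at its +y end (centre y = +116 mm). Origin on the bench under the middle of the row. It may lie at any angle, on either side
- tray: white cartridge tray, fixed, empty: four pockets in a row along its y axis, centred at y = +75, +25, -25, -75 mm, x = 0, each 44 x 44 mm inside with 6 mm walls; pocket floor 10 mm and wall tops 30 mm above the bench. Black end block, 60 x 26 mm and 34 mm high, at its +y end (centre y = +116 mm). Origin on the bench under the middle of the row. Any angle, either side
- tip_box: bystander: blue and white pipette tip box, loose, 84 x 122 mm, 55 mm high, beyond the work; origin at the centre of its underside
- beaker: bystander: small empty glass beaker, loose, 56 mm diameter, 60 mm high, at the far left or far right of the work; origin at the centre of its underside
- buffer_bottle: bystander: clear bottle with a white cap, loose, 64 mm diameter, 110 mm high, at the other side of the work; origin at the centre of its underside
Mind the look-alikes: they are no part of the job. What is shaped like the vial_yellow but pink is not meant.

How it is judged:
By the outcome, as a careful person would: the job done as asked, in the order asked, and still so for the second after the job is handed in, with the robot touching nothing.
It also fails if it takes over 115 s, if anything falls off the work surface, if the arm or the gripper's body presses on something with over 40 N, if the wrist force passes 120 N, or if a joint passes its speed limit or range.

ROBOT

A 7-joint arm with a two-finger parallel gripper is mounted at the origin on the work surface. World frame = base frame: x ahead of the robot, y to its left, z up, the work surface at z = 0. Lengths are in m, angles in rad, forces in N, time in s.
With the tool pointing down it reaches from about 0.425 to 0.925 m from the base axis. Payload 6.8 kg.
Tool frame: the origin (TCP) lies at the very end of the fingers, on their centre line; the grasp point (between the pads) lies 19 mm behind it; z points along the fingers, y is the line along which they close (so a half turn about z gives the same grasp; the last joint's range is limited). The gripper opens to 85 mm and grips with 20 to 120 N. Pads are 22 mm wide; open, the fingers measure 114 mm over their backs; the gripper's body (76 mm by 85 mm) begins 54 mm behind the grasp point. The pads swing forward as they close: fully open they stand 13 mm farther back than shut.
Start: joints at [0.996, 0.477, 0.022, 1.555, -0.011, 1.109, -0.083], TCP at [0.304, -0.603, 0.231] pointing down, gripper open.
Joint ranges: [-2.96, 2.96], [-0.34, 2.1], [-1.41, 1.46], [0.24, 2.44], [-1.37, 4.51], [0.17, 1.92], [-2.96, 2.96]. Speed limits (rad/s): [2.39, 2.39, 3.14, 3.14, 3.14, 3.14, 3.14].

INTERFACE

Orientations are given as a unit quaternion [w, x, y, z].
In Python, from station import bot gives the robot as it stands. The module is installed in compiled form; this text tells all that it offers.
- The arm moves only by the shell command python3 -m jog 'ROWS' [OPENING] [FORCE]. ROWS is JSON, a list of rows, each a list of 4 numbers: the shift along the tool's x, y, z in cm, then the turn about the tool's z in rad. In form: [[x, y, z, spin], ...]. A call has 1 to 20 rows; each row is the pose to reach, as a shift and turn from the pose commanded when the call began, along the tool's axes at that moment; what a row does not reach only later rows make up. A row lasts 1/12 s, in which the tool goes at most 41.7 mm and 7.16 degrees, less where a joint would pass 70% of its speed; a pose out of reach is approached as far as the arm can. A call with a gripper value outside its range is refused whole. OPENING is the closure, from -1 (fully open) to 1 (shut), set as the call begins (- or left out, the last holds). The fingers move at their own pace and stop on an object; FORCE is the grip in N (left out, the last holds). Time passes only in rows, so rows that repeat a pose let the fingers close. It gives the time, the measured TCP pose, the force, the opening and the grip force at its end, in the units of the state.
- bot.get_obs(): the state, without advancing time (a new reading comes with each control period).
- bot.read_camera(name): name is "side" or "top" or "wrist"; returns a dict with "pixels" (420x560x3 uint8, red, green, blue), "depth" (420x560 float32, m along the optical axis (not along the pixel's ray), 0 where there is no reading), "fovy" (degrees; the focal length in pixels is half the picture's height over the tangent of half this angle, whatever the lens; pixels are square), "cx", "cy" (the principal point, pixels), "pose" (4x4, takes a point from camera to world coordinates). Camera axes: x right, y down, z forward; pixel columns grow to the right and rows downward; lengths in m; the calibration is good to about 2 mm. A picture is of the moment at which its call begins.
- bot.hand_in(): hands the job in; it is judged then, once.
The state is a dict: "t": time; "q": joint angles; "joint_vel": joint speeds; "joint_torque": joint torques, N m; "eef_pos": TCP position; "tool_rot": TCP orientation; "contact_force": force on the tool from outside, world axes, zero at the start; "torque": the same for the moment, N m; "gripper_width": opening from 0.0 (shut) to 1.0 (fully open); "grasp_force": force on a finger pad.
Only numpy, scipy, OpenCV 4.12 (cv2) and the standard library are available. Lean on these libraries where they do the work, as an engineer would, in place of code of your own. Each camera call takes 0.05 s, during which the arm holds its last target. There are 200 camera calls.

## Working session

There is one attempt and no reset: what is moved stays moved. The work goes in short steps, Python scripts to look and compute and a shell command to move; the robot and the scene stay as the last step left them, time stands still between calls to the robot, and variables do not carry over. Pictures are saved under pics/ and viewed, at most 14 in all, crops included, and the job is handed in when it is done.

```bash
mkdir -p pics; cat > h.py <<'E'
import numpy as np, cv2
from station import bot
def cam(n):
    c=bot.read_camera(n); c['f']=c['pixels'].shape[0]/2/np.tan(np.radians(c['fovy'])/2); return c
def save(c,fn,crop=None,s=1):
    im=c['pixels'][:,:,::-1]
    if crop: u0,v0,u1,v1=crop; im=im[v0:v1,u0:u1]
    cv2.imwrite('pics/'+fn,cv2.resize(im,None,fx=s,fy=s))
def ray(c,u,v,z):
    T=np.array(c['pose']); d=T[:3,:3]@np.array([(u-c['cx'])/c['f'],(v-c['cy'])/c['f'],1]); o=T[:3,3]
    return o+d*(z-o[2])/d[2]
def cloud(c):
    h,w=c['depth'].shape; v,u=np.mgrid[:h,:w]; d=c['depth']
    P=np.stack([(u-c['cx'])/c['f']*d,(v-c['cy'])/c['f']*d,d],-1); T=np.array(c['pose'])
    return P@T[:3,:3].T+T[:3,3]
E
python3 - <<'E'
from h import *
for n in ('top','side'):
    c=cam(n); save(c,n+'1.png',s=1.4); print(n,c['fovy'],c['cx'],c['cy'],np.round(c['pose'],3).tolist())
o=bot.get_obs(); print({k:np.round(v,3).tolist() for k,v in o.items()})
E
```

```text
top 49.93929057793791 271.4222561416747 206.27254437950904 [[-0.021, -0.993, 0.113, 0.458], [-1.0, 0.02, -0.008, 0.004], [0.005, -0.113, -0.994, 1.264], [0.0, 0.0, 0.0, 1.0]]
side 48.309513312745736 274.4134991521276 196.21604915925914 [[-0.975, -0.083, 0.207, 0.346], [-0.222, 0.465, -0.857, 1.1], [-0.025, -0.881, -0.472, 0.663], [0.0, 0.0, 0.0, 1.0]]
{'t': 0.1, 'q': [0.996, 0.478, 0.022, 1.556, -0.012, 1.109, -0.083], 'joint_vel': [0.001, -0.002, -0.0, -0.001, -0.0, 0.001, 0.001], 'joint_torque': [0.005, -59.777, 1.614, -28.196, 0.013, 0.005, -0.0], 'eef_pos': [0.304, -0.602, 0.23], 'tool_rot': [-0.001, 0.973, 0.231, -0.0], 'contact_force': [0.247, -0.065, -0.094], 'torque': [-0.018, 0.001, -0.001], 'grasp_force': 0.0, 'gripper_width': 0.995}
```

View pics/top1.png

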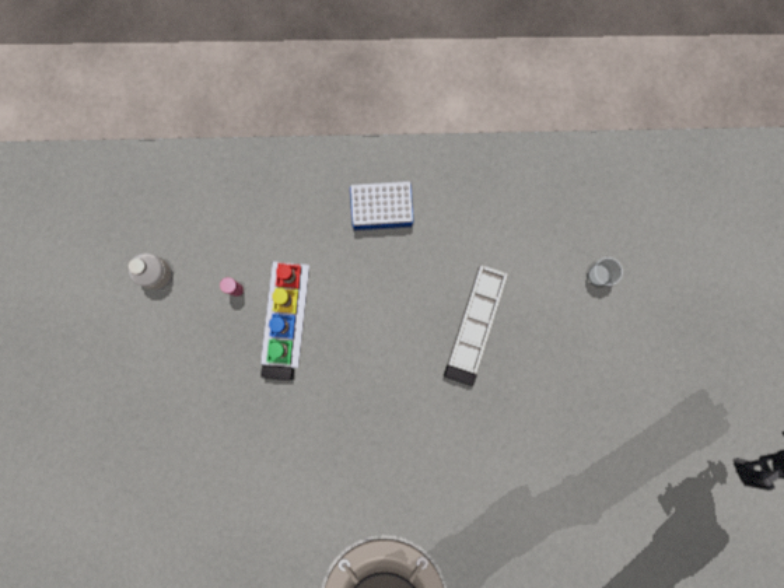

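View pics/side1.png

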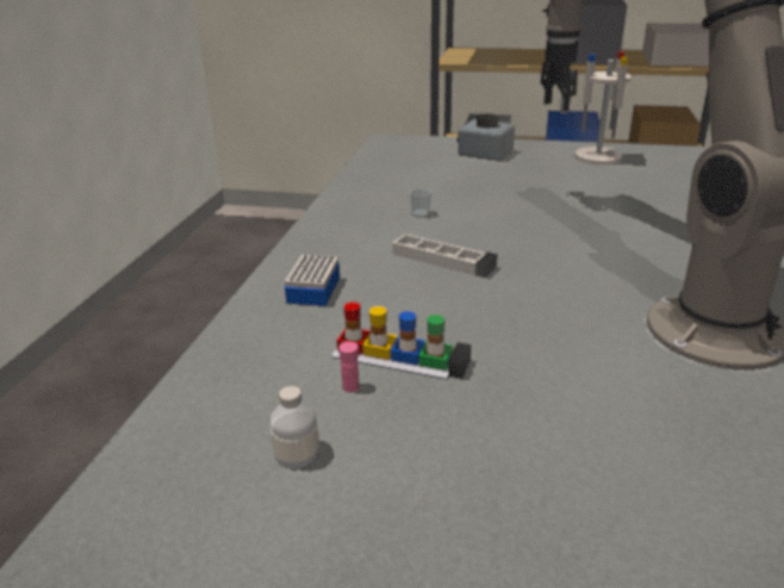

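The top view (784x588 view scale) shows these vial-like things:
- Red cap at (287,271), yellow at (281,297), blue at (278,324) and green at (276,350), all in the rack.
- A pink look-alike at (229,286), loose, so I leave it alone.

The rack's black block is at (278,371), next to green. The tray's block is at (461,374), at the near end. I'll measure next and check the choice in a crop.

```bash
cat > meas.py <<'E'
from h import *
def masks(c):
    hsv=cv2.cvtColor(c['pixels'],cv2.COLOR_RGB2HSV); H,S,V=[hsv[...,i].astype(int) for i in range(3)]
    R={'red':((H<6)|(H>175)),'yellow':(H>20)&(H<32),'green':(H>45)&(H<80),'blue':(H>100)&(H<125)}
    return {k:m&(S>130)&(V>60) for k,m in R.items()},hsv
def run(n):
    c=cam(n); P=cloud(c); M,hsv=masks(c); z=P[...,2]; out={}
    for k,m in M.items():
        q=m&(z>.08)&(z<.10)
        if q.sum()<5: continue
        v,u=np.nonzero(q); (uc,vc),r=cv2.minEnclosingCircle(np.float32(np.c_[u,v]))
        out[k]=dict(n=int(q.sum()),px=[round(uc),round(vc)],z=round(float(np.median(z[q])),4),cloud=P[q][:,:2].mean(0).round(4).tolist(),ray=ray(c,uc,vc,.09)[:2].round(4).tolist())
    return c,P,hsv,out
def tray(c,P,hsv):
    z=P[...,2]; w=(hsv[...,1]<45)&(hsv[...,2]>150)&(z>.003)&(z<.045)&(P[...,1]<0)&(P[...,1]>-.35)&(P[...,0]>.35)&(P[...,0]<.85)
    n,l,s,_=cv2.connectedComponentsWithStats(w.astype(np.uint8)); i=1+s[1:,4].argmax()
    w=cv2.morphologyEx((l==i).astype(np.uint8),cv2.MORPH_CLOSE,np.ones((15,15)))
    cn=max(cv2.findContours(w,0,2)[0],key=cv2.contourArea)[:,0].astype(float)
    X=np.float32([ray(c,u,v,.03)[:2] for u,v in cn]); return s[i],cv2.minAreaRect(X*1000)
E
python3 - <<'E'
from meas import *
c,P,hsv,o=run('top')
for k in o: print(k,o[k])
print(tray(c,P,hsv)); z=P[...,2]
blk=(hsv[...,2]<55)&(z>.028)&(z<.042)&(P[...,0]<.6)&(abs(P[...,1])<.35)&(P[...,0]>.25)
n,l,s,ce=cv2.connectedComponentsWithStats(blk.astype(np.uint8))
for i in range(1,n):
    if s[i,4]>30: print(s[i],P[l==i].mean(0), z[l==i].std())
save(c,'crop1.png',(140,170,380,290),3)
E
```

```text
red {'n': 100, 'px': [202, 194], 'z': 0.0905, 'cloud': [0.6271, 0.1751], 'ray': [0.6273, 0.1755]}
yellow {'n': 100, 'px': [200, 212], 'z': 0.0895, 'cloud': [0.5809, 0.1827], 'ray': [0.5812, 0.1835]}
green {'n': 54, 'px': [196, 250], 'z': 0.0898, 'cloud': [0.4784, 0.1925], 'ray': [0.4812, 0.1915]}
blue {'n': 97, 'px': [197, 232], 'z': 0.0897, 'cloud': [0.529, 0.189], 'ray': [0.529, 0.1892]}
(array([ 321,  189,   44,   78, 1433], dtype=int32), ((537.0399169921875, -197.41334533691406), (60.100135803222656, 208.3795166015625), 69.63265228271484))
[187 264  13   7  33] [0.43412922 0.21217508 0.03454278] 0.0019089400743248837
```

View pics/crop1.png

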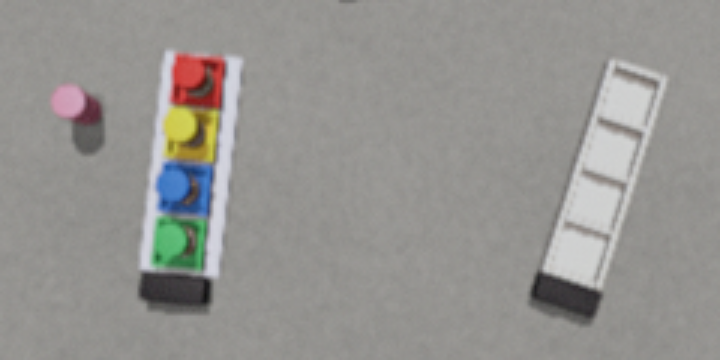

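The crop confirms the row is red, yellow, blue, green from the far end, with the black block beside green. The pink one at (70,100) stands off the rack. The tray is empty, with its block at the near end. Next I'll put the wrist camera over the tray.

```bash
cat > go.py <<'E'
import sys
from h import *
def rel(x,y,z,deg):
    o=bot.get_obs(); w,a,b,_=o['tool_rot']; th=np.arctan2(2*a*b,a*a-b*b); p=o['eef_pos']
    d=np.array([x,y,z])-p; t=np.radians(deg)
    return np.round([100*(d[0]*np.cos(th)+d[1]*np.sin(th)),100*(d[0]*np.sin(th)-d[1]*np.cos(th)),-100*d[2],(th-t+np.pi)%(2*np.pi)-np.pi],3)
def st():
    o=bot.get_obs(); w,a,b,_=o['tool_rot']
    print('t',round(o['t'],2),'p',np.round(o['eef_pos'],4),'deg',round(np.degrees(np.arctan2(2*a*b,a*a-b*b)),2),'F',np.round(o['contact_force'],1),'w',np.round(o['gripper_width'],3),'g',np.round(o['grasp_force'],1))
if __name__=='__main__': st(); print(rel(*map(float,sys.argv[1:])).tolist())
E
python3 go.py .50 -.19 .30 -20; python3 -c "
from h import *
print(np.round(bot.read_camera('wrist')['pose'],3).tolist())"
```

```text
t 0.15 p [ 0.3036 -0.6024  0.2306] deg 26.75 F [ 0.3 -0.  -0.7] w 1.003 g 0.0
[36.098, -27.986, -6.944, 0.816]
[[0.45, -0.847, -0.283, 0.377], [-0.893, -0.428, -0.141, -0.566], [-0.002, 0.316, -0.949, 0.372], [0.0, 0.0, 0.0, 1.0]]
```

```bash
python3 -m jog '[[36.1,-28,-7,0.816],[36.1,-28,-7,0.816],[36.1,-28,-7,0.816],[36.1,-28,-7,0.816],[36.1,-28,-7,0.816],[36.1,-28,-7,0.816],[36.1,-28,-7,0.816],[36.1,-28,-7,0.816],[36.1,-28,-7,0.816],[36.1,-28,-7,0.816],[36.1,-28,-7,0.816],[36.1,-28,-7,0.816],[36.1,-28,-7,0.816],[36.1,-28,-7,0.816],[36.1,-28,-7,0.816],[36.1,-28,-7,0.816]]' -1
python3 - <<'E'
from h import *
c=cam('wrist'); save(c,'w1.png',s=1.4); np.savez('w1.npz',**{k:v for k,v in c.items()})
E
python3 go.py .55 .183 .30 -6
```

```text
t: 1.53
eef_pos: [0.4992, -0.1922, 0.3009]
tool_rot: [0.0, 0.985, -0.175, -0.0]
contact_force: [-0.6, 0.1, 0.5]
gripper_width: 1.001
grasp_force: 0.0
t 1.58 p [ 0.4993 -0.1921  0.301 ] deg -20.18 F [ 0.8 -0.1  0.8] w 1.0 g 0.0
[-8.183, -36.951, 0.1, -0.248]
```

View pics/w1.png

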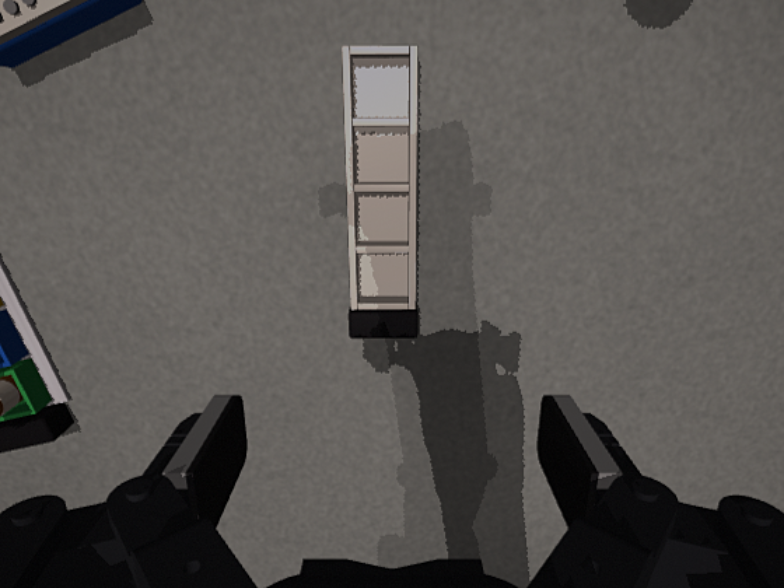

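The wrist view shows the empty tray upright. Its wall tops run from (343,47)-(418,47) at the far end to (350,309)-(418,309) at the black block. I'll fit the tray and look at the rack.

```bash
python3 - <<'E'
from h import *
for pts in [[(343,47),(418,47),(418,309),(350,309)]]:
    c=dict(np.load('w1.npz'))
    X=np.array([ray(c,u/1.4,v/1.4,.03)[:2] for u,v in pts]); print(X.round(4)); print(np.linalg.norm(X-np.roll(X,1,0),axis=1))
P=cloud(c); z=P[...,2]; g=c['pixels'].max(2)
m=((z>.023)&(z<.037)&(g>90)).astype(np.uint8); m[:,:220]=0; m[:,320:]=0; m[230:]=0
n,l,s,_=cv2.connectedComponentsWithStats(m); m=(l==1+s[1:,4].argmax()).astype(np.uint8)
v,u=np.nonzero(m); X=np.float32([ray(c,a,b,.03)[:2] for a,b in zip(u,v)])
print(s.max(0),cv2.minAreaRect(X*1000), np.median(z[m>0]))
b=(g<60)&(z>.028)&(z<.040); b[:200]=0;b[250:]=0;b[:,:220]=0;b[:,320:]=0
print('blk',b.sum(),P[b].mean(0))
E
python3 -m jog '[[-8.2,-37,0,-0.248],[-8.2,-37,0,-0.248],[-8.2,-37,0,-0.248],[-8.2,-37,0,-0.248],[-8.2,-37,0,-0.248],[-8.2,-37,0,-0.248],[-8.2,-37,0,-0.248],[-8.2,-37,0,-0.248],[-8.2,-37,0,-0.248],[-8.2,-37,0,-0.248],[-8.2,-37,0,-0.248],[-8.2,-37,0,-0.248],[-8.2,-37,0,-0.248]]' -1
python3 - <<'E'
from meas import *
c,P,hsv,o=run('wrist')
for k in o: print(k,o[k])
save(c,'w2.png',s=1.4)
E
python3 go.py .4812 .1915 .15 -6
```

```text
[[ 0.6399 -0.2063]
 [ 0.621  -0.2578]
 [ 0.4285 -0.1907]
 [ 0.4486 -0.1359]]
[0.20383539 0.05490464 0.20387143 0.05838745]
[   244     33    560    420 232185] ((535.2044677734375, -196.5323028564453), (55.58414840698242, 204.7476043701172), 70.19496154785156) 0.029388766380013254
blk 1009 [ 0.42761517 -0.15793836  0.03315033]
t: 2.67
eef_pos: [0.5501, 0.1827, 0.301]
tool_rot: [0.001, 0.999, -0.052, -0.0]
contact_force: [0.4, -0.0, 0.7]
gripper_width: 1.001
grasp_force: 0.0
red {'n': 836, 'px': [277, 94], 'z': 0.0893, 'cloud': [0.6282, 0.1762], 'ray': [0.6282, 0.1765]}
yellow {'n': 745, 'px': [275, 146], 'z': 0.0893, 'cloud': [0.5818, 0.1835], 'ray': [0.582, 0.1835]}
green {'n': 567, 'px': [273, 230], 'z': 0.0894, 'cloud': [0.4824, 0.1923], 'ray': [0.4963, 0.1948]}
blue {'n': 655, 'px': [274, 197], 'z': 0.0894, 'cloud': [0.5301, 0.1901], 'ray': [0.5305, 0.1898]}
t 2.72 p [0.5502 0.1827 0.3012] deg -6.02 F [-1.  -0.3  0.2] w 0.997 g 0.0
[-6.95, -0.154, 15.12, -0.0]
```

View pics/w2.png

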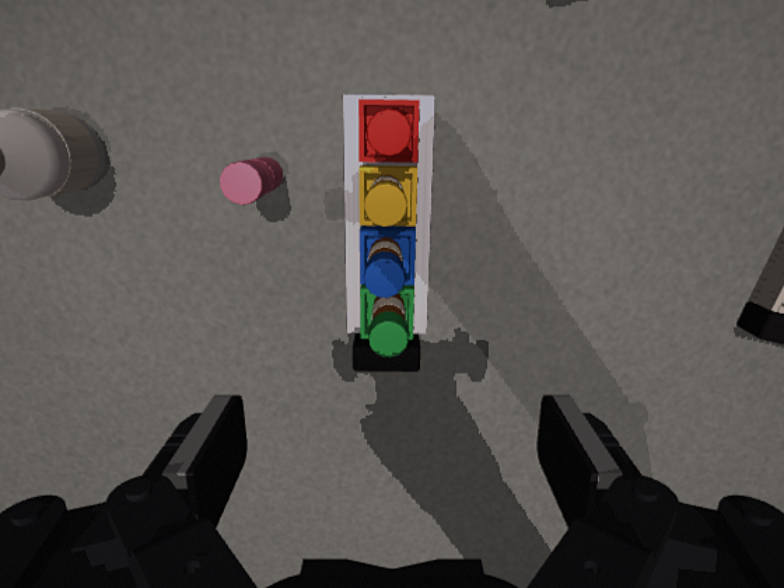

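The rack view shows the caps at red (388,133), yellow (386,203), blue (384,275) and green (388,334). The pink vial at (245,182) is well clear. Going for green first.

```bash
python3 -m jog '[[-3.5,-0.15,4,0],[-6.9,-0.15,8,0],[-6.9,-0.15,12,0],[-6.9,-0.15,15,0],[-6.9,-0.15,18.5,0],[-6.9,-0.15,21.5,0],[-6.9,-0.15,23.5,0],[-6.9,-0.15,24.5,0],[-6.9,-0.15,24.5,0],[-6.9,-0.15,24.5,0]]' -1
python3 go.py .482 .192 .057 -6
python3 - <<'E'
from h import *
save(cam('wrist'),'w3.png')
E
```

```text
t: 3.55
eef_pos: [0.4819, 0.1932, 0.0569]
tool_rot: [0.0, 0.999, -0.051, 0.0]
contact_force: [0.5, 0.4, 0.7]
gripper_width: 1.001
grasp_force: 0.0
t 3.55 p [0.4819 0.1932 0.0569] deg -5.89 F [0.5 0.4 0.7] w 1.001 g 0.0
[0.024, 0.119, -0.013, 0.002]
```

View pics/w3.png

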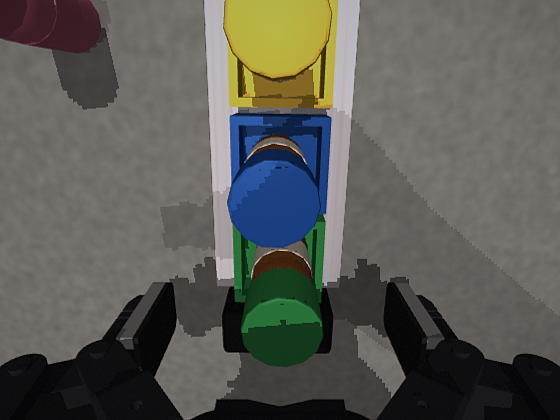

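Green at (282,315) is centred between the pads, so I'll close.

```bash
python3 -m jog '[[0,0,0,0],[0,0,0,0],[0,0,0,0],[0,0,0,0],[0,0,0,0],[0,0,0,0],[0,0,0,0],[0,0,0,0],[0,0,0,0],[0,0,0,0]]' 1 40
python3 go.py .6067 -.2222 .19 -19.6
```

```text
t: 4.43
eef_pos: [0.4817, 0.1939, 0.0569]
tool_rot: [-0.0, 0.999, -0.051, 0.0]
contact_force: [-0.8, -1.3, 6.4]
gripper_width: 0.339
grasp_force: 39.1
t 4.43 p [0.4817 0.1939 0.0569] deg -5.81 F [-0.8 -1.3  6.4] w 0.339 g 39.1
[16.651, 40.128, -13.31, 0.241]
```

```bash
python3 -m jog '[[0,0,-1,0],[0,0,-3,0],[0,0,-6,0],[0,0,-9,0],[0,0,-11.5,0],[0,0,-13,0],[0.8,2,-13.3,0.02],[2,5,-13.3,0.04],[3.5,8.5,-13.3,0.07],[5,12,-13.3,0.09],[6.6,16,-13.3,0.11],[8.3,20,-13.3,0.13],[10,24,-13.3,0.15],[11.6,28,-13.3,0.17],[13.3,32,-13.3,0.19],[14.6,35.2,-13.3,0.21],[15.7,37.8,-13.3,0.23],[16.3,39.3,-13.3,0.241],[16.6,40.1,-13.3,0.241],[16.65,40.1,-13.3,0.241]]'
python3 -m jog '[[0,0,0,0],[0,0,0,0]]'
python3 go.py .6067 -.2222 .060 -19.6
python3 - <<'E'
from h import *
save(cam('wrist'),'w4.png')
E
```

```text
t: 6.1
eef_pos: [0.6061, -0.2229, 0.1892]
tool_rot: [0.0, 0.985, -0.171, -0.0]
contact_force: [-0.1, 0.8, -0.8]
gripper_width: 0.34
grasp_force: 39.6
t: 6.27
eef_pos: [0.6064, -0.2189, 0.1893]
tool_rot: [-0.001, 0.986, -0.169, -0.0]
contact_force: [1.1, 0.2, -0.6]
gripper_width: 0.34
grasp_force: 39.6
t 6.27 p [ 0.6064 -0.2189  0.1893] deg -19.4 F [ 1.1  0.2 -0.6] w 0.34 g 39.6
[0.139, 0.306, 12.932, 0.003]
```

View pics/w4.png

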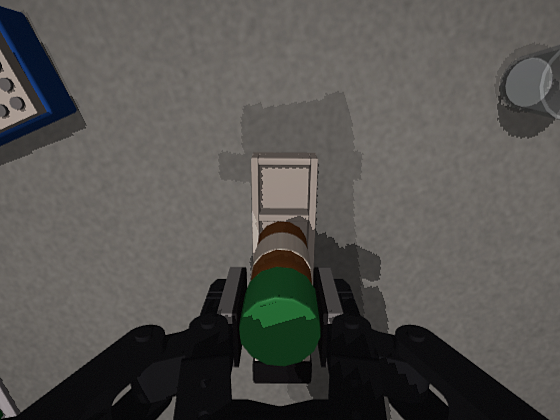

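```bash
python3 -m jog '[[0,0.15,2,0],[0.1,0.3,4,0],[0.1,0.3,6,0],[0.1,0.3,6,0],[0.1,0.3,6,0]]'
python3 - <<'E'
from h import *
c=cam('wrist'); T=np.linalg.inv(c['pose'])
for p in [(.6067,-.2222,.01),(.5596,-.2054,.01),(.4275,-.158,.034)]:
    q=T@np.r_[p,1]; print((q[:2]/q[2]*c['f']+[c['cx'],c['cy']]).round())
E
python3 go.py .6067 -.2222 .060 -19.6
```

```text
t: 6.73
eef_pos: [0.6057, -0.2233, 0.1288]
tool_rot: [-0.0, 0.986, -0.169, -0.001]
contact_force: [0.3, -0.4, -0.2]
gripper_width: 0.339
grasp_force: 39.6
[278. 205.]
[278. 265.]
[277. 426.]
t 6.78 p [ 0.6066 -0.2238  0.13  ] deg -19.51 F [ 0.4  0.5 -1.4] w 0.338 g 39.6
[-0.049, -0.156, 7.003, 0.001]
```

```bash
python3 -m jog '[[0,-0.1,1.5,0],[0,-0.1,3.5,0],[0,-0.1,5.5,0],[0,-0.1,6.6,0],[0,-0.1,7.1,0],[0,-0.1,7.1,0],[0,-0.1,7.1,0]]'
python3 -m jog '[[0,0,0,0],[0,0,0,0],[0,0,0,0],[0,0,0,0],[0,0,0,0],[0,0,0,0]]' -1
python3 -m jog '[[0,0,-1,0],[0,0,-4,0],[0,0,-8,0],[0,0,-12,0],[0,0,-14,0]]'
python3 - <<'E'
from meas import *
c,P,hsv,o=run('top'); print(o)
save(c,'t2.png',(300,170,420,290),4)
E
python3 go.py .530 .190 .2 -6
```

```text
t: 7.37
eef_pos: [0.6074, -0.2242, 0.0594]
tool_rot: [0.0, 0.985, -0.17, 0.001]
contact_force: [0.0, -0.2, -0.1]
gripper_width: 0.336
grasp_force: 39.6
t: 7.87
eef_pos: [0.6067, -0.2242, 0.0585]
tool_rot: [0.0, 0.985, -0.17, 0.0]
contact_force: [0.9, -0.1, -0.1]
gripper_width: 1.003
grasp_force: 0.0
t: 8.28
eef_pos: [0.6087, -0.2247, 0.2044]
tool_rot: [0.0, 0.985, -0.17, 0.003]
contact_force: [0.2, -0.8, 1.7]
gripper_width: 0.999
grasp_force: 0.0
{'red': {'n': 97, 'px': [202, 194], 'z': 0.09, 'cloud': [0.6273, 0.175], 'ray': [0.6273, 0.1755]}, 'yellow': {'n': 101, 'px': [200, 212], 'z': 0.0897, 'cloud': [0.5807, 0.1825], 'ray': [0.5811, 0.1829]}, 'green': {'n': 72, 'px': [354, 199], 'z': 0.0906, 'cloud': [0.6061, -0.223], 'ray': [0.6063, -0.2226]}, 'blue': {'n': 97, 'px': [197, 232], 'z': 0.0899, 'cloud': [0.529, 0.189], 'ray': [0.529, 0.1892]}}
t 8.33 p [ 0.6103 -0.2252  0.2074] deg -19.63 F [ 1.2 -0.5  2.4] w 0.997 g 0.0
[-21.505, -36.41, 0.738, -0.238]
```

View pics/t2.png

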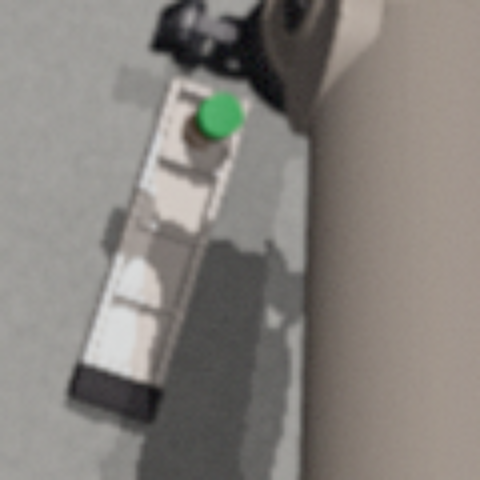

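Green (218,115 in the crop) stands upright in the far pocket, with its cap top at 0.0906 m. Blue next.

```bash
python3 -m jog '[[-1.7,-3,0.7,-0.03],[-3.8,-6.5,0.7,-0.05],[-6,-10,0.7,-0.08],[-8,-13.5,0.7,-0.1],[-10,-17,0.7,-0.12],[-12,-20.5,0.7,-0.14],[-14,-24,0.7,-0.16],[-16.3,-27.5,0.7,-0.19],[-18.3,-31,0.7,-0.21],[-20.3,-34,0.7,-0.23],[-21.3,-36,0.7,-0.238],[-21.5,-36.4,0.7,-0.238],[-21.5,-36.4,0.7,-0.238],[-21.5,-36.4,0.7,-0.238],[-21.5,-36.4,0.7,-0.238]]'
python3 go.py .530 .190 .057 -6
```

```text
t: 9.58
eef_pos: [0.5268, 0.1888, 0.1913]
tool_rot: [0.001, 0.999, -0.054, 0.0]
contact_force: [0.1, 0.3, 0.4]
gripper_width: 1.0
grasp_force: 0.0
t 9.58 p [0.5268 0.1888 0.1913] deg -6.14 F [0.1 0.3 0.4] w 1.0 g 0.0
[0.31, -0.154, 13.428, -0.002]
```

```bash
python3 -m jog '[[0.1,-0.1,2.5,0],[0.3,-0.1,6,0],[0.3,-0.1,9.5,0],[0.3,-0.1,12,0],[0.3,-0.1,13.4,0],[0.3,-0.1,13.4,0],[0.3,-0.1,13.4,0],[0.3,-0.1,13.4,0]]'
python3 -m jog '[[0,0,0,0],[0,0,0,0],[0,0,0,0],[0,0,0,0],[0,0,0,0],[0,0,0,0],[0,0,0,0],[0,0,0,0]]' 1 40
python3 go.py .5596 -.2054 .19 -19.6
```

```text
t: 10.25
eef_pos: [0.5305, 0.191, 0.0584]
tool_rot: [-0.0, 0.999, -0.053, 0.001]
contact_force: [-0.8, -0.5, 0.1]
gripper_width: 1.004
grasp_force: 0.0
t: 10.92
eef_pos: [0.5297, 0.1916, 0.0579]
tool_rot: [-0.0, 0.999, -0.052, 0.0]
contact_force: [-1.4, -1.1, 5.4]
gripper_width: 0.335
grasp_force: 39.1
t 10.92 p [0.5297 0.1916 0.0579] deg -5.98 F [-1.4 -1.1  5.4] w 0.335 g 39.1
[7.106, 39.17, -13.211, 0.238]
```

```bash
python3 -m jog '[[0,0,-1,0],[0,0,-3,0],[0,0,-6,0],[0,0,-9,0],[0,0,-11.5,0],[0,0,-13,0],[0.4,2,-13.2,0.02],[0.9,5,-13.2,0.04],[1.5,8.5,-13.2,0.06],[2.2,12,-13.2,0.08],[2.9,16,-13.2,0.1],[3.6,20,-13.2,0.13],[4.3,24,-13.2,0.15],[5,28,-13.2,0.17],[5.8,32,-13.2,0.2],[6.4,35,-13.2,0.22],[6.8,37.3,-13.2,0.235],[7,38.6,-13.2,0.238],[7.1,39.2,-13.2,0.238],[7.1,39.2,-13.2,0.238]]'
python3 -m jog '[[0,0,0,0],[0,0,0,0],[0,0,0,0],[0,0,0,0]]'
python3 go.py .5596 -.2054 .0585 -19.6
```

```text
t: 12.58
eef_pos: [0.559, -0.2061, 0.1893]
tool_rot: [-0.0, 0.985, -0.171, -0.0]
contact_force: [-0.4, 0.7, -0.0]
gripper_width: 0.34
grasp_force: 39.6
t: 12.92
eef_pos: [0.5594, -0.2041, 0.1894]
tool_rot: [-0.0, 0.986, -0.169, -0.0]
contact_force: [0.1, -0.8, -1.7]
gripper_width: 0.339
grasp_force: 39.6
t 12.92 p [ 0.5594 -0.2041  0.1894] deg -19.48 F [ 0.1 -0.8 -1.7] w 0.339 g 39.6
[0.066, 0.114, 13.087, 0.002]
```

```bash
python3 -m jog '[[0,0.1,2,0],[0,0.1,4.5,0],[0,0.1,7,0],[0,0.1,9.5,0],[0,0.1,11.5,0],[0,0.1,12.6,0],[0,0.1,13.1,0],[0,0.1,13.1,0],[0,0.1,13.1,0]]'
python3 -m jog '[[0,0,0,0],[0,0,0,0],[0,0,0,0],[0,0,0,0],[0,0,0,0],[0,0,0,0]]' -1
python3 -m jog '[[0,0,-1,0],[0,0,-3.5,0],[0,0,-7,0],[0,0,-10.5,0],[0,0,-13,0],[0,0,-13.5,0],[0,0,-13.5,0]]'
python3 - <<'E'
from meas import *
c,P,hsv,o=run('top')
for k in o: print(k,o[k])
E
python3 go.py .582 .1835 .195 -6
```

```text
t: 13.67
eef_pos: [0.5596, -0.2065, 0.0591]
tool_rot: [0.0, 0.985, -0.17, 0.001]
contact_force: [0.2, 0.3, -0.3]
gripper_width: 0.335
grasp_force: 39.9
t: 14.17
eef_pos: [0.5589, -0.2066, 0.0584]
tool_rot: [-0.0, 0.985, -0.17, 0.0]
contact_force: [0.4, -0.4, 0.5]
gripper_width: 0.997
grasp_force: 0.0
t: 14.75
eef_pos: [0.5603, -0.207, 0.1965]
tool_rot: [0.0, 0.985, -0.17, 0.003]
contact_force: [0.2, -0.1, -0.2]
gripper_width: 1.001
grasp_force: 0.0
red {'n': 97, 'px': [203, 194], 'z': 0.0901, 'cloud': [0.6273, 0.175], 'ray': [0.6275, 0.1753]}
yellow {'n': 100, 'px': [200, 212], 'z': 0.09, 'cloud': [0.5807, 0.1826], 'ray': [0.5812, 0.1835]}
blue {'n': 89, 'px': [348, 217], 'z': 0.0905, 'cloud': [0.5593, -0.204], 'ray': [0.5592, -0.2047]}
t 14.8 p [ 0.5591 -0.2067  0.1944] deg -19.62 F [ 0.2 -1.2 -1.1] w 0.998 g 0.0
[-10.943, -37.523, -0.063, -0.238]
```

Blue is in at (0.559, -0.205). Yellow next.

```bash
python3 -m jog '[[-0.9,-3,0,-0.02],[-1.9,-6.5,0,-0.04],[-3,-10.3,0,-0.07],[-4.1,-14,0,-0.09],[-5.2,-17.8,0,-0.11],[-6.3,-21.5,0,-0.14],[-7.4,-25.3,0,-0.16],[-8.5,-29,0,-0.19],[-9.6,-32.8,0,-0.21],[-10.4,-35.8,0,-0.23],[-10.9,-37.3,0,-0.238],[-10.9,-37.5,0,-0.238],[-10.9,-37.5,0,-0.238],[-10.9,-37.5,0,-0.238],[-10.9,-37.5,0,-0.238]]'
python3 go.py .582 .1835 .057 -6
```

```text
t: 16.05
eef_pos: [0.5821, 0.1803, 0.1927]
tool_rot: [0.001, 0.999, -0.054, -0.0]
contact_force: [0.1, -0.1, -0.3]
gripper_width: 1.001
grasp_force: 0.0
t 16.05 p [0.5821 0.1803 0.1927] deg -6.17 F [ 0.1 -0.1 -0.3] w 1.001 g 0.0
[-0.048, -0.312, 13.574, -0.003]
```

```bash
python3 -m jog '[[0,-0.1,2.5,0],[0,-0.2,6,0],[0,-0.2,9.5,0],[0,-0.2,12,0],[0,-0.2,13.4,0],[0,-0.2,13.5,0],[0,-0.2,13.5,0],[0,-0.2,13.5,0]]'
python3 -m jog '[[0,0,0,0],[0,0,0,0],[0,0,0,0],[0,0,0,0],[0,0,0,0],[0,0,0,0],[0,0,0,0],[0,0,0,0]]' 1 40
python3 go.py .5125 -.1886 .19 -19.6
```

```text
t: 16.72
eef_pos: [0.5832, 0.1845, 0.0595]
tool_rot: [-0.0, 0.999, -0.053, 0.001]
contact_force: [-0.2, -0.1, 0.8]
gripper_width: 0.999
grasp_force: 0.0
t: 17.38
eef_pos: [0.5827, 0.1852, 0.0589]
tool_rot: [-0.0, 0.999, -0.052, 0.0]
contact_force: [0.1, -1.4, 5.6]
gripper_width: 0.339
grasp_force: 39.2
t 17.38 p [0.5827 0.1852 0.0589] deg -5.98 F [ 0.1 -1.4  5.6] w 0.339 g 39.2
[-3.082, 37.905, -13.107, 0.238]
```

```bash
python3 -m jog '[[0,0,-1,0],[0,0,-3,0],[0,0,-6,0],[0,0,-9,0],[0,0,-11.5,0],[0,0,-13,0],[-0.2,2,-13.1,0.02],[-0.4,5,-13.1,0.04],[-0.7,8.5,-13.1,0.06],[-1,12,-13.1,0.08],[-1.3,16,-13.1,0.1],[-1.6,20,-13.1,0.13],[-1.9,24,-13.1,0.15],[-2.3,28,-13.1,0.17],[-2.6,31.5,-13.1,0.2],[-2.8,34.3,-13.1,0.22],[-3,36.4,-13.1,0.235],[-3.1,37.5,-13.1,0.238],[-3.1,37.9,-13.1,0.238],[-3.1,37.9,-13.1,0.238]]'
python3 -m jog '[[0,0,0,0],[0,0,0,0],[0,0,0,0],[0,0,0,0]]'
python3 go.py .5125 -.1886 .0595 -19.6
```

```text
t: 19.05
eef_pos: [0.512, -0.1884, 0.1894]
tool_rot: [-0.0, 0.985, -0.17, 0.0]
contact_force: [-0.8, 0.6, -0.8]
gripper_width: 0.337
grasp_force: 39.6
t: 19.38
eef_pos: [0.5123, -0.1872, 0.1893]
tool_rot: [-0.0, 0.986, -0.169, -0.0]
contact_force: [0.3, 0.0, -0.8]
gripper_width: 0.34
grasp_force: 39.6
t 19.38 p [ 0.5123 -0.1872  0.1893] deg -19.49 F [ 0.3  0.  -0.8] w 0.34 g 39.6
[0.066, 0.123, 12.979, 0.002]
```

```bash
python3 -m jog '[[0,0.1,2,0],[0,0.1,4.5,0],[0,0.1,7,0],[0,0.1,9.5,0],[0,0.1,11.5,0],[0,0.1,12.5,0],[0,0.1,13,0],[0,0.1,13,0],[0,0.1,13,0]]'
python3 -m jog '[[0,0,0,0],[0,0,0,0],[0,0,0,0],[0,0,0,0],[0,0,0,0],[0,0,0,0]]' -1
python3 -m jog '[[0,0,-1,0],[0,0,-3.5,0],[0,0,-7,0],[0,0,-10.5,0],[0,0,-13,0],[0,0,-13.5,0],[0,0,-13.5,0]]'
python3 - <<'E'
from meas import *
c,P,hsv,o=run('top')
for k in o: print(k,o[k])
E
python3 go.py .628 .176 .195 -6
```

```text
t: 20.13
eef_pos: [0.5124, -0.1894, 0.06]
tool_rot: [0.0, 0.985, -0.17, 0.001]
contact_force: [-0.0, 0.3, -0.3]
gripper_width: 0.34
grasp_force: 40.0
t: 20.63
eef_pos: [0.5117, -0.1894, 0.0594]
tool_rot: [0.0, 0.985, -0.17, 0.0]
contact_force: [-0.6, -0.2, -1.2]
gripper_width: 0.997
grasp_force: 0.0
t: 21.22
eef_pos: [0.513, -0.1898, 0.1971]
tool_rot: [0.0, 0.985, -0.17, 0.003]
contact_force: [-0.4, -0.0, -0.9]
gripper_width: 1.001
grasp_force: 0.0
red {'n': 97, 'px': [202, 194], 'z': 0.0895, 'cloud': [0.6273, 0.1753], 'ray': [0.6273, 0.1755]}
yellow {'n': 59, 'px': [342, 235], 'z': 0.0898, 'cloud': [0.5079, -0.1844], 'ray': [0.5118, -0.1856]}
green {'n': 42, 'px': [354, 199], 'z': 0.0905, 'cloud': [0.6047, -0.2232], 'ray': [0.6054, -0.2224]}
blue {'n': 34, 'px': [347, 215], 'z': 0.0898, 'cloud': [0.5654, -0.2014], 'ray': [0.5642, -0.2021]}
t 21.27 p [ 0.5118 -0.1895  0.1952] deg -19.61 F [ 0.3  0.1 -0.5] w 0.998 g 0.0
[-1.321, -38.328, 0.016, -0.238]
```

Yellow is in, and all caps are at 0.09 m (some partly hidden by the arm). Red is last.

```bash
python3 -m jog '[[-0.1,-3,0,-0.02],[-0.2,-6.5,0,-0.04],[-0.4,-10.3,0,-0.07],[-0.5,-14,0,-0.09],[-0.6,-17.8,0,-0.11],[-0.7,-21.5,0,-0.14],[-0.9,-25.3,0,-0.16],[-1,-29,0,-0.19],[-1.2,-32.8,0,-0.21],[-1.3,-36,0,-0.23],[-1.3,-38,0,-0.238],[-1.3,-38.3,0,-0.238],[-1.3,-38.3,0,-0.238],[-1.3,-38.3,0,-0.238],[-1.3,-38.3,0,-0.238]]'
python3 go.py .628 .176 .058 -6
```

```text
t: 22.52
eef_pos: [0.6274, 0.1733, 0.1933]
tool_rot: [0.001, 0.999, -0.053, -0.001]
contact_force: [0.3, -0.2, 0.1]
gripper_width: 1.0
grasp_force: 0.0
t 22.52 p [0.6274 0.1733 0.1933] deg -6.11 F [ 0.3 -0.2  0.1] w 1.0 g 0.0
[0.027, -0.273, 13.533, -0.002]
```

```bash
python3 -m jog '[[0,-0.1,2.5,0],[0,-0.2,6,0],[0,-0.2,9.5,0],[0,-0.2,12,0],[0,-0.2,13.4,0],[0,-0.2,13.5,0],[0,-0.2,13.5,0],[0,-0.2,13.5,0]]'
python3 -m jog '[[0,0,0,0],[0,0,0,0],[0,0,0,0],[0,0,0,0],[0,0,0,0],[0,0,0,0],[0,0,0,0],[0,0,0,0]]' 1 40
python3 go.py .4653 -.1718 .19 -19.6
```

```text
t: 23.18
eef_pos: [0.6294, 0.1777, 0.0611]
tool_rot: [-0.0, 0.999, -0.053, 0.001]
contact_force: [-0.1, -0.1, 0.5]
gripper_width: 1.001
grasp_force: 0.0
t: 23.85
eef_pos: [0.6285, 0.1776, 0.06]
tool_rot: [-0.0, 0.999, -0.052, 0.0]
contact_force: [-1.9, -1.1, 6.4]
gripper_width: 0.338
grasp_force: 39.2
t 23.85 p [0.6285 0.1776 0.06  ] deg -5.99 F [-1.9 -1.1  6.4] w 0.338 g 39.2
[-12.592, 36.455, -13.004, 0.238]
```

```bash
python3 -m jog '[[0,0,-1,0],[0,0,-3,0],[0,0,-6,0],[0,0,-9,0],[0,0,-11.5,0],[0,0,-13,0],[-0.7,2,-13,0.02],[-1.7,5,-13,0.04],[-2.9,8.5,-13,0.06],[-4.1,12,-13,0.08],[-5.4,15.6,-13,0.1],[-6.7,19.3,-13,0.13],[-8,23,-13,0.15],[-9.3,26.8,-13,0.17],[-10.5,30.3,-13,0.2],[-11.4,33,-13,0.22],[-12.1,35,-13,0.235],[-12.5,36.1,-13,0.238],[-12.6,36.45,-13,0.238],[-12.6,36.45,-13,0.238]]'
python3 -m jog '[[0,0,0,0],[0,0,0,0],[0,0,0,0],[0,0,0,0]]'
python3 go.py .4653 -.1718 .0605 -19.6
```

```text
t: 25.52
eef_pos: [0.4649, -0.1716, 0.1895]
tool_rot: [-0.0, 0.985, -0.17, 0.0]
contact_force: [-0.5, 0.3, -0.3]
gripper_width: 0.334
grasp_force: 39.6
t: 25.85
eef_pos: [0.4654, -0.1706, 0.1893]
tool_rot: [-0.0, 0.986, -0.169, 0.0]
contact_force: [-0.0, -0.3, -0.4]
gripper_width: 0.341
grasp_force: 39.6
t 25.85 p [ 0.4654 -0.1706  0.1893] deg -19.49 F [-0.  -0.3 -0.4] w 0.341 g 39.6
[0.032, 0.114, 12.878, 0.002]
```

Place it, retreat up, then move clear (back and to the left, over empty bench) for a final look.

```bash
python3 -m jog '[[0,0.1,2,0],[0,0.1,4.5,0],[0,0.1,7,0],[0,0.1,9.5,0],[0,0.1,11.4,0],[0,0.1,12.4,0],[0,0.1,12.9,0],[0,0.1,12.9,0],[0,0.1,12.9,0]]'
python3 -m jog '[[0,0,0,0],[0,0,0,0],[0,0,0,0],[0,0,0,0],[0,0,0,0],[0,0,0,0]]' -1
python3 -m jog '[[0,0,-1,0],[0,0,-3.5,0],[0,0,-7,0],[0,0,-10.5,0],[0,0,-14,0],[0,0,-18,0],[0,0,-20,0],[0,-4,-20,0],[0,-8,-20,0],[0,-12,-20,0],[0,-16,-20,0],[0,-19,-20,0],[0,-20,-20,0],[0,-20,-20,0],[0,-20,-20,0]]'
python3 - <<'E'
from meas import *
c,P,hsv,o=run('top')
for k in o: print(k,o[k])
save(c,'t3.png',s=1.4); save(cam('side'),'s3.png',(220,130,420,280),4)
E
```

```text
t: 26.6
eef_pos: [0.4654, -0.1727, 0.0609]
tool_rot: [0.0, 0.985, -0.17, 0.001]
contact_force: [-0.1, -0.3, -0.5]
gripper_width: 0.34
grasp_force: 40.0
t: 27.1
eef_pos: [0.4646, -0.1726, 0.0604]
tool_rot: [0.0, 0.985, -0.17, 0.0]
contact_force: [1.1, 0.6, -0.2]
gripper_width: 1.001
grasp_force: 0.0
t: 28.35
eef_pos: [0.5313, 0.0151, 0.2605]
tool_rot: [0.0, 0.985, -0.17, -0.0]
contact_force: [0.9, -0.6, 0.3]
gripper_width: 1.003
grasp_force: 0.0
red {'n': 94, 'px': [337, 253], 'z': 0.0903, 'cloud': [0.4663, -0.171], 'ray': [0.4665, -0.1715]}
yellow {'n': 94, 'px': [342, 235], 'z': 0.09, 'cloud': [0.5122, -0.1872], 'ray': [0.5123, -0.187]}
green {'n': 56, 'px': [354, 200], 'z': 0.0902, 'cloud': [0.6051, -0.2243], 'ray': [0.6047, -0.2234]}
blue {'n': 91, 'px': [348, 217], 'z': 0.0907, 'cloud': [0.5591, -0.2042], 'ray': [0.5589, -0.2045]}
```

View pics/t3.png

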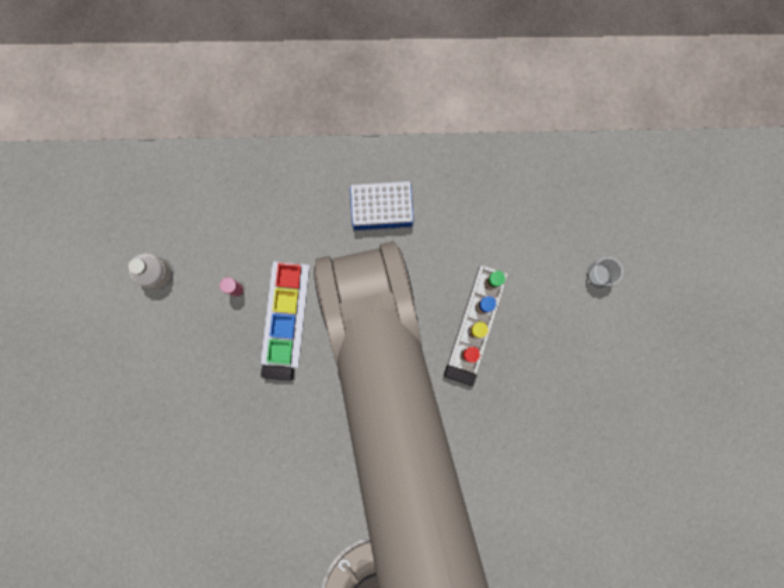

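View pics/s3.png

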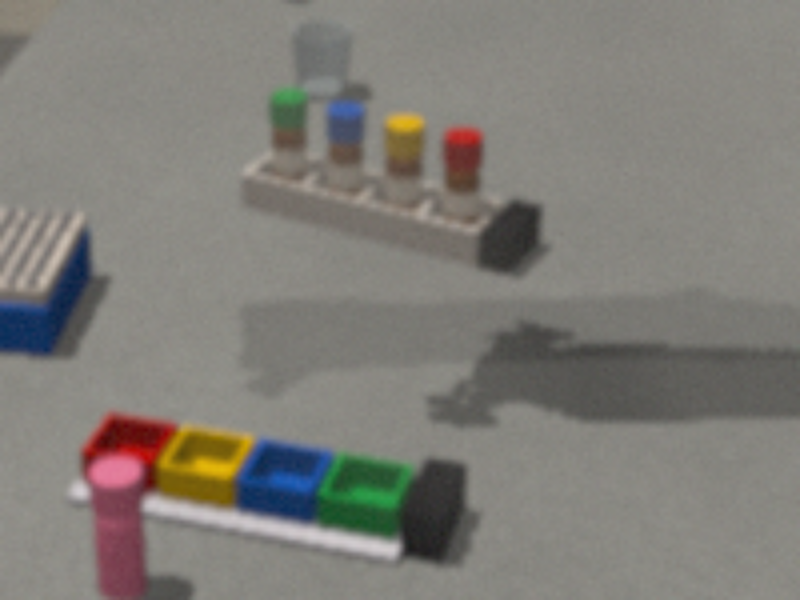

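All four vials stand upright in the tray: in the top view green is at (497,279), blue (487,304), yellow (480,330) and red (472,355), with red beside the black block. The tip box, beaker, bottle and pink vial look unmoved, so I'm handing in.

```bash
python3 -c "
from station import bot
print(bot.hand_in())"
```

```text
the job is handed in; nothing more can be done
None
```

The job is handed in: all four vials stand upright in the tray in reverse order, red next to the tray's black end, then yellow, blue and green; the tip box, beaker and bottle look unmoved, the last position reading was at 28.4 s (limit 115 s), and the hand-in call gave no verdict.

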